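Check the tools back in: foam pockets, log key and button

TASK

Check in the tools that lie on the mat: put each the right way round into its own die-cut pocket in the foam tray and press it fully home, and slide the log key nose first into the reader's sleeve as far as it goes. When all that is done, press the reader's button fully down and let it spring back, the key staying home. Then draw the key out and lay it flat, block up, on the emptied mat, and leave the nut jar and the hinge alone.

Things in the scene. Friction and masses are not known exactly. Their poses are not given: they have to be found in the camera images.
- foam_tray: Fixed foam tray, 266 x 274 x 28 mm. Origin on the bench under the middle of its finger channel, +x away from the robot at yaw 0. The dark top layer has four pockets along x (handles to -x); from +y to -y: pliers, screwdriver, wrench, chisel. An open finger channel 46 mm wide (x = -23 to 23 mm), floor at z = 10 mm, crosses all of them along y at the grip points; 28 mm or more between the tools
- pliers: Combination pliers with two red handles, 161 mm long, 46 mm wide over the handles, 12 mm thick, rigid (the jaws do not open). May be absent. Loose; origin at the middle of its length on the underside, handle end to +y, tip end to -y; its pocket is that of the same name; at the start it lies on the mat
- pliers_grip (a point): Point of the pliers to take hold of: across both handles where they are 46 mm wide and nearly parallel; 6 mm above the surface it lies on. Axes as the tool's: y to the handle end, close the fingers along x
- pliers_tip (a point): Point near the jaw end of the pliers, 100 mm from the grip point
- pliers_pocket (a point): Where the pliers's grip point lies when fully home: in the finger channel at y = 100 mm of the tray, 21 mm above the bench; axes as the tray's. The tip point then lies 100 mm to +x. The pocket is 2 to 3 mm larger than the tool all round, 13 mm deep (floor 15 mm above the bench) and fits one way round only
- screwdriver: Screwdriver with a yellow round handle 29 mm thick and 94 mm long and a thin steel shaft; 170 mm long overall. It may roll. May be absent. Loose; origin at the middle of its length on the underside, handle end to +y, tip end to -y; its pocket is that of the same name; at the start it lies on the mat
- screwdriver_grip (a point): Point of the screwdriver to take hold of: on the axis of the handle, 52 mm from its end, where it is 29 mm thick; 15 mm above the surface it lies on. Axes as the tool's: y to the handle end, close the fingers along x
- screwdriver_tip (a point): Point near the shaft end of the screwdriver, 112 mm from the grip point
- screwdriver_pocket (a point): Where the screwdriver's grip point lies when fully home: in the finger channel at y = 28 mm of the tray, 24 mm above the bench; axes as the tray's. The tip point then lies 112 mm to +x. The pocket is 2 to 3 mm larger than the tool all round, 18 mm deep (floor 10 mm above the bench) and fits one way round only
- wrench: Bare steel adjustable wrench, 197 mm long, 36 mm wide at the head, tapering to about 19 mm at the handle end, 10 mm thick. May be absent. Loose; origin at the middle of its length on the underside, handle end to +y, tip end to -y; its pocket is that of the same name; at the start it lies on the mat
- wrench_grip (a point): Point of the wrench to take hold of: in the middle, where it is about 29 mm wide as felt by the fingers; 5 mm above the surface it lies on. Axes as the tool's: y to the handle end, close the fingers along x
- wrench_tip (a point): Point near the head end of the wrench, 100 mm from the grip point
- wrench_pocket (a point): Where the wrench's grip point lies when fully home: in the finger channel at y = -37 mm of the tray, 20 mm above the bench; axes as the tray's. The tip point then lies 100 mm to +x. The pocket is 2 to 3 mm larger than the tool all round, 13 mm deep (floor 15 mm above the bench) and fits one way round only
- chisel: Wood chisel with a round brown wooden handle 28 mm thick and 106 mm long and a flat blade 18 mm wide; 225 mm long overall. May be absent. Loose; origin at the middle of its length on the underside, handle end to +y, tip end to -y; its pocket is that of the same name; at the start it lies on the mat
- chisel_grip (a point): Point of the chisel to take hold of: on the axis of the handle, 80 mm from its end, where it is 28 mm thick; 14 mm above the surface it lies on. Axes as the tool's: y to the handle end, close the fingers along x
- chisel_tip (a point): Point near the blade end of the chisel, 140 mm from the grip point
- chisel_pocket (a point): Where the chisel's grip point lies when fully home: in the finger channel at y = -102 mm of the tray, 24 mm above the bench; axes as the tray's. The tip point then lies 140 mm to +x. The pocket is 2 to 3 mm larger than the tool all round, 18 mm deep (floor 10 mm above the bench) and fits one way round only
- reader: Grey reader fixed to the bench. Origin on the bench below the sleeve's mouth, +x into the sleeve (away from the robot at yaw 0). Floor 4 mm thick: a tongue 44 mm wide from x = -130 mm to the mouth, then the sleeve, 54 mm wide, 14 mm high inside, stop at x = 75 mm, roof top at z = 23 mm. Flared guides at x = -17 to 0 and a lip above, 26 mm high. Housing 32 mm high behind (to x = 152 mm) with the button
- log_key: Rigid white plate 140 x 50 x 10 mm (x, y, z), 0.12 kg, loose; origin under its centre. Raised grip block at the tail: x = -65 to -25 mm, 50 mm wide (y), top at z = 22 mm; take hold of it at x = -45 mm, fingers along y. Only the nose (+x) enters the sleeve; home, its origin is at x = 5, y = 0, z = 4 mm in the reader's frame and the block stands clear of the mouth by 20 mm
- log_button (a joint): Spring push button on the reader's housing: 0 released, 0.006 m fully down (about 5 N); it springs back
- log_button_top (a point): Middle of the button's top face (30 mm across), to be pressed straight down
- nut_jar: Glass jar of nuts, 68 mm across and 95 mm high, bystander behind the mat
- hinge: Folded brass butt hinge, 64 x 76 x 7 mm, bystander lying flat beyond the mat
- bench_mat: Thin grey rubber mat, 240 x 280 x 3 mm (x, y, z), fixed flat on the bench, on which the tools lie side by side at the start; origin under its centre

How it is judged:
By the outcome, as a careful person would: the job done as asked, in the order asked, and still so for the second after the job is handed in, with the robot touching nothing.
Of pliers, screwdriver, wrench, chisel only 3 to 4 are there at a start; the rules pass over those that are not, and their reading is None.
At some moment in a run one of log_key may be knocked a few centimetres aside while the robot is not near it.
Once in a run the grip may slacken for a moment while it holds something.
It also fails if it takes over 210 s, if anything falls off the work surface, if the arm or the gripper's body presses on something with over 40 N, if the wrist force passes 120 N, or if a joint passes its speed limit or range.

ROBOT

A 7-joint arm with a two-finger parallel gripper is mounted at the origin on a cart in front of the work surface, level with it; the furniture and walls round the work are solid. World frame = base frame: x ahead of the robot, y to its left, z up, the work surface at z = 0. Lengths are in mm, angles in rad, forces in N, time in s.
With the tool pointing down it reaches from about 425 to 950 mm from the base axis. Payload 4.7 kg.
Tool frame: the origin (TCP) lies at the very end of the fingers, on their centre line; the grasp point (between the pads) lies 19 mm behind it; z points along the fingers, y is the line along which they close (so a half turn about z gives the same grasp; the last joint's range is limited). The gripper opens to 87 mm and grips with 3 to 60 N. Pads are 19 mm wide; open, the fingers measure 117 mm over their backs; the gripper's body (75 mm by 190 mm) begins 51 mm behind the grasp point.
Start: joints at [-1.199, 0.469, -0.049, 1.532, 0.024, 1.141, -0.082], TCP at [263.317, 621.541, 222.573] pointing down, gripper open.
Joint ranges: [-2.59, 2.59], [-0.33, 1.99], [-1.39, 1.29], [0.1, 2.45], [-1.04, 4.18], [0.21, 1.99], [-2.66, 2.66]. Speed limits (rad/s): [2.57, 2.57, 3.14, 3.14, 3.14, 3.14, 3.14].

INTERFACE

Orientations are given as a unit quaternion [w, x, y, z].
In Python, from plant import arm, ik, eyes, finder, status gives the robot as it stands. Calls block until the motion is done:
- arm.move_to(position, orientation): joint-space move of the TCP to a pose.
- arm.move_l(position, rotation=None, velocity=150, stop_force=None): straight line of the TCP; rotation=None keeps the orientation; velocity is the mean speed in mm/s. With stop_force (N) it stops when the force on the tool has changed by that much, and returns True; else False.
- arm.movej(angles): joint-space move.
- arm.grip(opening): finger opening in mm; the grip force is fixed at half the most; returns when the fingers have stopped.
- arm.wait(seconds).
- ik(position, orientation): joint angles nearest the present ones, or None.
- eyes.get_image(name): name is "scene" or "side" or "wrist"; returns a dict with "img" (480x640x3 uint8, blue, green, red), "fx", "fy", "cx", "cy" (pixels), "R" (3x3) and "t" (3): a world point X has camera coordinates R X + t. Camera axes: x right, y down, z forward; pixel columns grow to the right and rows downward; lengths in mm; the calibration is good to about 2 mm. A picture is of the moment at which its call begins. There is no depth.
A pose or a line that the arm cannot do raises arm.IKError and nothing moves.
- arm.hand_in(): hands the job in; it is judged then, once.
Trained networks look in a picture, given as the dict that the camera call returned (one of the last four; its "shot" number tells which), for a name from the list of things; names that differ only in an ending like _2 or _b are one class to them, and where a whole thing is asked for, a point or a joint stands for the part that bears it (a point fixed in the world has none). Each returns a list of dicts, best first, with "p" (0 to 1); they miss things now and then, are a little off and sometimes report something else, mostly with a low value. They report only what shows in the picture. A call takes as long as a camera call.
- finder.find_in(target, picture): "point" ([column, row] in pixels, amid what is visible of it).
Readings, each from a call of its own:
- status.read_time(): time.
- status.read_joint_positions(): joint angles.
- status.read_joint_velocities(): joint speeds.
- status.read_tau(): joint torques, N m.
- status.read_tool_pos(): TCP position.
- status.read_tool_rot(): TCP orientation.
- status.read_force(): force on the tool from outside, world axes, zero at the start.
- status.read_moment(): the same for the moment, N m.
- status.read_opening(): finger opening in mm.
- status.read_finger_force(): force on a finger pad.
Only numpy, scipy, OpenCV 4.12 (cv2) and the standard library are available. Lean on these libraries where they do the work, as an engineer would, in place of code of your own. Each camera call takes 0.05 s, during which the arm holds its last target. There are 200 camera calls.

## Working session

There is one attempt and no reset: what is moved stays moved. The work goes in short steps, each a Python script; the robot and the scene stay as the last script left them, time stands still between calls to the robot, and variables do not carry over. Pictures are saved under pics/ and viewed, at most 17 in all, crops included, and the job is handed in when it is done.

```bash
ls; mkdir -p pics; cat > h.py <<'E'
import numpy as np, cv2
from plant import arm, ik, eyes, finder, status
def ray(im,p):
    R=np.array(im["R"]);t=np.array(im["t"]);d=R.T@np.array([(p[0]-im["cx"])/im["fx"],(p[1]-im["cy"])/im["fy"],1]);return -R.T@t,d
def at(im,p,z):
    o,d=ray(im,p);return o+d*(z-o[2])/d[2]
def px(im,X):
    c=np.array(im["R"])@np.array(X,float)+np.array(im["t"]);return [im["fx"]*c[0]/c[2]+im["cx"],im["fy"]*c[1]/c[2]+im["cy"]]
def down(yaw): # tool x axis at yaw in the world, z down
    return [0.0+0*yaw, float(np.cos(yaw/2)), float(np.sin(yaw/2)), 0.0]
E
python3 - <<'E'
from h import *
ims={}
for n in ["scene","side","wrist"]:
    im=eyes.get_image(n); ims[n]=im; cv2.imwrite(f"pics/{n}0.png",im["img"])
    R=np.array(im["R"]);print(n,-R.T@im["t"],R[2],im["fx"])
    if n!="wrist":
      for k in ["pliers","pliers_grip","pliers_tip","screwdriver_grip","screwdriver_tip","wrench_grip","wrench_tip","chisel_grip","chisel_tip","log_key","log_button_top","reader","foam_tray","bench_mat","nut_jar","hinge"]:
        r=finder.find_in(k,im)[:2]
        print(n,k,[(np.round(q["point"]).tolist(),round(q["p"],2),at(im,q["point"],8)[:2].round().tolist()) for q in r])
print(status.read_tool_rot(),status.read_time(),status.read_opening())
E
```

```text
pics
scene [-398.66771079  601.8658011  1513.96106108] [ 0.52518473 -0.36778667 -0.7674073 ] 545.5109604491669
scene pliers [([414.0, 219.0], 0.6, [509.0, -448.0]), ([307.0, 296.0], 0.44, [456.0, 67.0])]
scene pliers_grip [([411.0, 218.0], 0.48, [519.0, -439.0]), ([335.0, 195.0], 0.3, [776.0, -279.0])]
scene pliers_tip [([413.0, 222.0], 0.49, [501.0, -433.0])]
scene screwdriver_grip [([362.0, 234.0], 0.64, [564.0, -245.0])]
scene screwdriver_tip [([412.0, 218.0], 0.69, [516.0, -443.0]), ([362.0, 231.0], 0.51, [575.0, -253.0])]
scene wrench_grip [([399.0, 226.0], 0.56, [514.0, -377.0])]
scene wrench_tip [([396.0, 222.0], 0.59, [534.0, -383.0])]
scene chisel_grip [([384.0, 233.0], 0.51, [518.0, -312.0])]
scene chisel_tip [([381.0, 232.0], 0.57, [529.0, -304.0])]
scene log_key [([213.0, 342.0], 0.55, [482.0, 402.0]), ([384.0, 232.0], 0.45, [523.0, -316.0])]
scene log_button_top [([380.0, 233.0], 0.42, [526.0, -300.0]), ([254.0, 327.0], 0.18, [454.0, 271.0])]
scene reader [([252.0, 328.0], 0.76, [457.0, 278.0])]
scene foam_tray [([308.0, 294.0], 0.68, [461.0, 61.0])]
scene bench_mat [([3
[... 944 characters left out ...]

side log_key [([168.0, 253.0], 0.97, [490.0, 408.0])]
side log_button_top [([384.0, 247.0], 0.7, [555.0, -244.0]), ([308.0, 252.0], 0.45, [521.0, -13.0])]
side reader [([213.0, 244.0], 0.73, [528.0, 276.0]), ([428.0, 263.0], 0.4, [510.0, -375.0])]
side foam_tray [([305.0, 250.0], 0.84, [528.0, -4.0])]
side bench_mat [([420.0, 261.0], 0.74, [516.0, -352.0])]
side nut_jar [([394.0, 192.0], 0.92, [752.0, -269.0]), ([212.0, 213.0], 0.31, [636.0, 297.0])]
side hinge [([498.0, 300.0], 0.75, [406.0, -573.0])]
wrist [189.83079725 652.0064681  384.08202683] [ 0.26472299 -0.11215475 -0.95778027] 368.4683858788744
[-3.87244378e-06  1.99074200e-01  9.79984420e-01 -1.11566291e-05] 1.75 87.13082719427587
```

View pics/scene0.png

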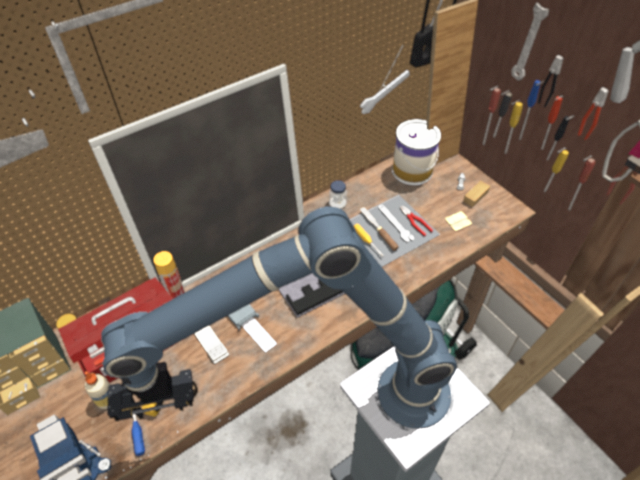

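View pics/side0.png

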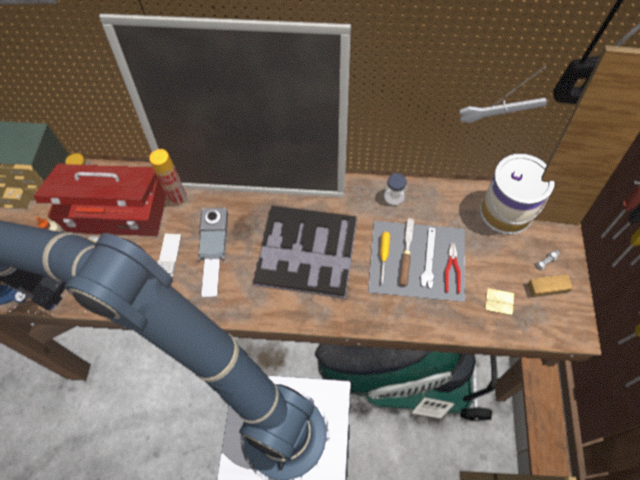

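```bash
cat > look.py <<'E'
from h import *
def view(name,p,yaw=np.pi):
    arm.move_to(p,down(yaw)); im=eyes.get_image("wrist"); cv2.imwrite(f"pics/{name}.png",im["img"]); np.save(f"pics/{name}.npy",im,allow_pickle=True); return im
def rep(im,ks,z):
    for k in ks:
        print(k,[(np.round(q["point"],1).tolist(),round(q["p"],2),at(im,q["point"],z)[:2].round(1).tolist()) for q in finder.find_in(k,im)[:3]])
E
python3 - <<'E'
from look import *
im=view("reader1",[430,320,200]); rep(im,["log_key","log_button_top","reader"],20)
im=view("tray1",[450,0,170]); rep(im,["foam_tray"],28)
im=view("mat1",[450,-350,170])
rep(im,[t+s for t in["pliers","screwdriver","wrench","chisel"] for s in ["","_grip","_tip"]]+["hinge","nut_jar"],12)
print(status.read_joint_positions(),status.read_time())
E
```

```text
log_key [([404.3, 253.9], 0.88, [465.5, 401.3]), ([67.9, 238.3], 0.16, [449.9, 75.4])]
log_button_top [([289.7, 393.1], 0.97, [627.9, 285.2])]
reader [([277.1, 279.9], 0.82, [493.0, 275.9]), ([68.2, 243.0], 0.28, [454.6, 74.8])]
foam_tray [([306.4, 253.9], 0.56, [473.7, -12.9])]
pliers [([202.0, 242.4], 0.86, [468.4, -457.4]), ([369.4, 271.4], 0.2, [496.3, -304.8])]
pliers_grip [([207.3, 241.8], 0.69, [467.9, -452.6])]
pliers_tip [([207.0, 240.7], 0.89, [466.8, -452.8])]
screwdriver [([442.7, 270.2], 0.78, [495.0, -236.8]), ([593.4, 234.3], 0.18, [460.2, -104.4])]
screwdriver_grip [([443.9, 267.6], 0.86, [492.4, -236.0])]
screwdriver_tip [([443.0, 271.8], 0.83, [496.6, -236.4]), ([329.0, 249.8], 0.37, [475.3, -342.4])]
wrench [([295.3, 264.2], 0.93, [489.3, -373.4])]
wrench_grip [([295.1, 260.5], 0.59, [485.7, -373.5])]
wrench_tip [([443.2, 266.2], 0.73, [491.1, -236.8]), ([291.9, 261.7], 0.57, [486.9, -376.4])]
chisel [([327.0, 250.4], 0.69, [475.9, -344.2]), ([368.2, 271.2], 0.62, [496.1, -305.9])]
chisel_grip [([370.0, 272.2], 0.77, [497.1, -304.2])]
chisel_tip [([367.5, 270.8], 0.93, [495.7, -306.5])]
hinge [([66.8, 171.1], 0.61, [404.9, -567.1])]
nut_jar []
[ 0.27367766  0.36439999  0.40124754  1.86460598 -0.17242846  0.94640618
  2.32321272] 6.6417
```

View pics/reader1.png

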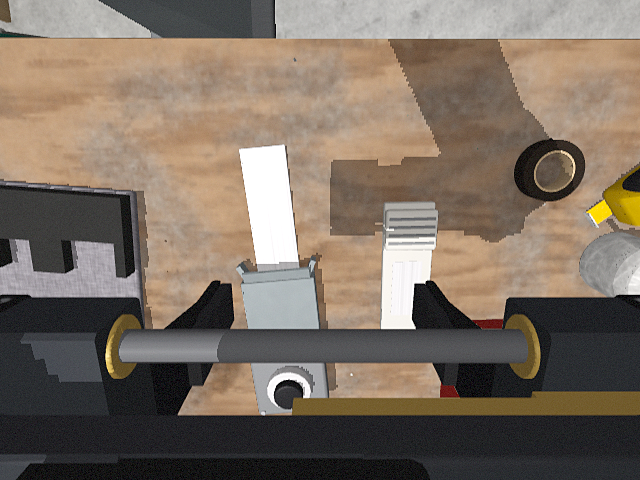

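View pics/tray1.png

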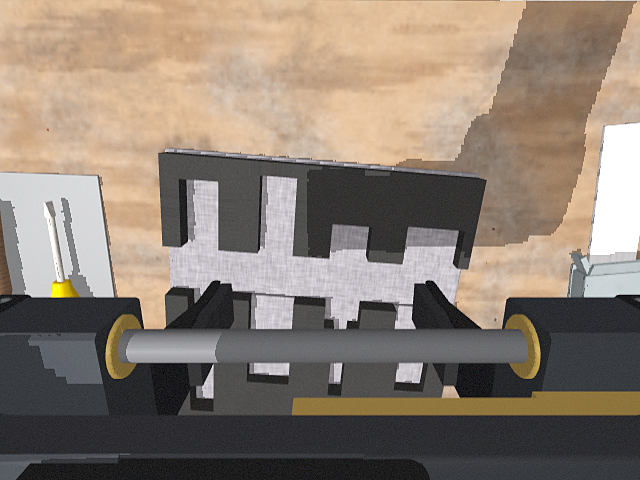

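View pics/mat1.png

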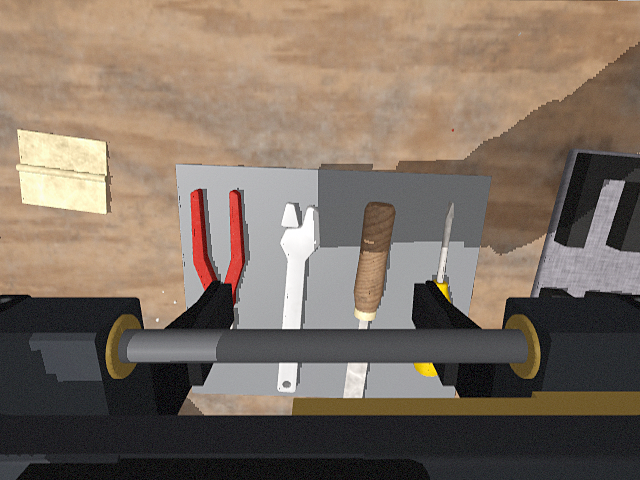

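```bash
python3 - <<'E'
from look import *
im=view("mat2",[570,-340,200])
im=view("tray2",[600,-10,200])
im=view("reader2",[600,300,200]);rep(im,["log_key","log_button_top","reader"],32)
q=status.read_joint_positions()
print(q,status.read_time())
for y,lbl in [(-400,'pl'),(-240,'mat'),(100,'tray+'),(-100,'tray-'),(280,'rd')]:
    for yaw in [np.pi,0,-np.pi/2,np.pi/2]:
        s=ik([520,y,60],down(yaw)); print(lbl,round(yaw,1),None if s is None else np.round(s,2))
E
python3 - <<'E'
import cv2,numpy as np
a=cv2.imread('pics/tray2.png');b=cv2.imread('pics/mat2.png')
cv2.imwrite('pics/both.png',np.vstack([a[:300],b[:300]]))
E
```

```text
log_key [([446.3, 79.5], 0.8, [481.5, 399.0])]
log_button_top [([313.6, 232.5], 0.66, [611.9, 288.2])]
reader [([303.4, 146.8], 0.97, [534.8, 280.2])]
[-0.70088569  0.48361075  0.25540529  1.58320257 -0.13205627  1.09162231
  1.15516226] 9.95
pl 3.1 [ 0.27  0.65  0.47  1.74 -0.37  0.84  2.48]
pl 0 [-0.08  0.9   1.1   1.76 -0.91  1.09 -0.23]
pl -1.6 [-0.08  0.9   1.1   1.76 -0.91  1.09 -1.8 ]
pl 1.6 [ 0.04  0.76  0.84  1.76 -0.68  0.95  1.17]
mat 3.1 [ 0.02  0.53  0.45  1.95 -0.33  0.74  2.23]
mat 0 [-0.39  0.79  1.11  1.97 -0.88  0.97 -0.41]
mat -1.6 [-0.39  0.79  1.11  1.97 -0.88  0.97 -1.98]
mat 1.6 [-0.17  0.6   0.73  1.96 -0.55  0.79  0.87]
tray+ 3.1 [-0.47  0.45  0.25  2.04 -0.17  0.68  1.47]
tray+ 0 [-1.05  0.72  1.11  2.07 -0.85  0.91 -1.02]
tray+ -1.6 [ 0.35  0.58 -0.81  1.99  0.57  0.81  2.35]
tray+ 1.6 [-0.71  0.49  0.57  2.05 -0.4   0.71  0.12]
tray- 3.1 [-0.16  0.46  0.35  2.04 -0.24  0.68  1.91]
tray- 0 [-0.67  0.72  1.11  2.07 -0.85  0.91 -0.64]
tray- -1.6 [ 0.85  0.66 -0.99  1.99  0.72  0.9   2.6 ]
tray- 1.6 [-0.37  0.51  0.62  2.05 -0.45  0.72  0.54]
rd 3.1 [-0.73  0.52  0.21  1.89 -0.16  0.74  1.15]
rd 0 [-1.3   0.81  1.11  1.92 -0.89  1.   -1.34]
rd -1.6 [-0.48  0.52 -0.11  1.88  0.08  0.75  2.5 ]
rd 1.6 [-0.97  0.57  0.55  1.91 -0.41  0.78 -0.19]
```

View pics/both.png

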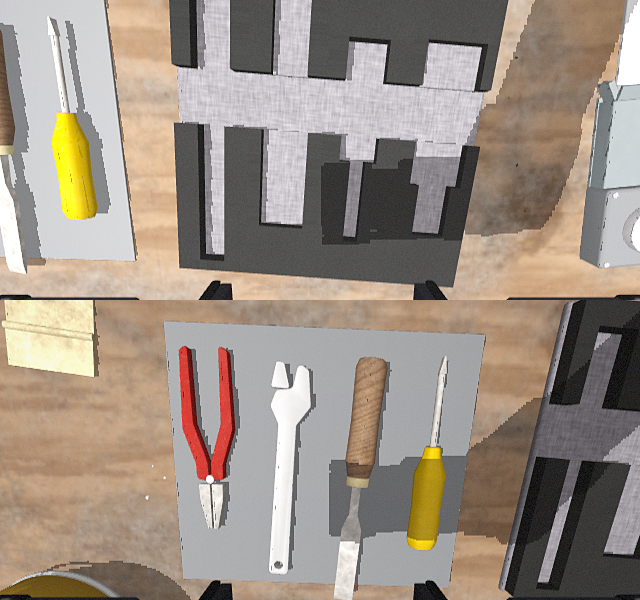

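View pics/reader2.png

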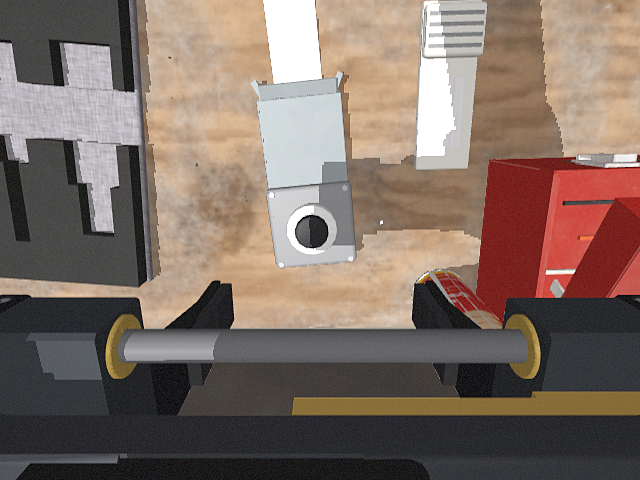

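```bash
python3 - <<'E'
from look import *
im=view("tray3",[440,-10,200],0.0)
im=view("mat3",[440,-340,200],0.0)
print(status.read_time())
a=cv2.imread('pics/tray3.png');b=cv2.imread('pics/mat3.png')
cv2.imwrite('pics/both3.png',np.vstack([a[:300],b[:300]]))
E
```

```text
13.4917
```

View pics/both3.png

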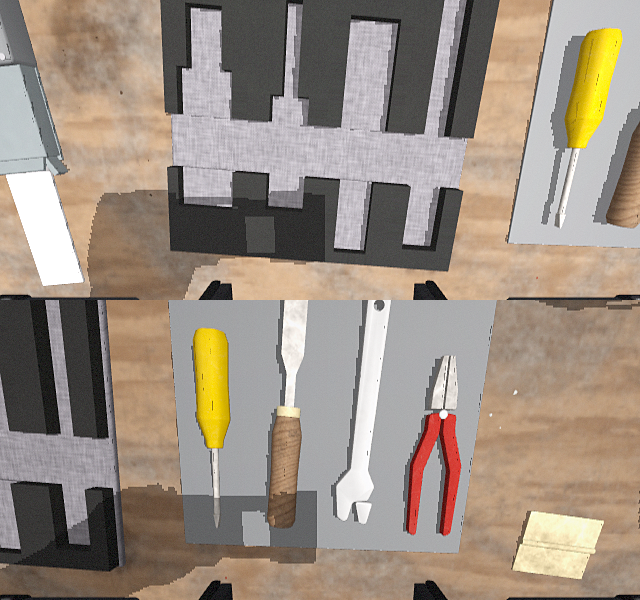

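```bash
cat > fit.py <<'E'
from h import *
from scipy.optimize import least_squares
L=lambda n:np.load(f"pics/{n}.npy",allow_pickle=True).item()
def edge(im,p,n,r=7):
    g=cv2.GaussianBlur(cv2.cvtColor(im["img"],cv2.COLOR_BGR2GRAY),(3,3),0).astype(np.float32)
    s=np.arange(-r,r+.01,.25); n=np.array(n,float)/np.hypot(*n)
    P=np.array(p)[None]+s[:,None]*n
    v=cv2.remap(g,P[:,0].astype(np.float32)[None],P[:,1].astype(np.float32)[None],cv2.INTER_LINEAR)[0]
    d=np.abs(np.gradient(v)); k=d.argmax(); w=d[max(0,k-3):k+4]; ss=s[max(0,k-3):k+4]
    return np.array(p)+n*(w@ss/w.sum()), d[k]
def along(im,a,b,m,z,r=6):
    """edge points between pixels a,b, edge-refined, at height z"""
    a=np.array(a,float);b=np.array(b,float);t=(b-a)/np.hypot(*(b-a));n=[-t[1],t[0]];out=[]
    for f in np.linspace(.05,.95,m):
        p,_=edge(im,a+f*(b-a),n,r);out.append(at(im,p,z)[:2])
    return np.array(out)
E
cat > tray.py <<'E'
from fit import *
A=L("tray2");B=L("tray3")
# sets: (points, axis, param value or name, sign of bias)
S=[]
def add(im,a,b,ax,val,sg,m=12): S.append((along(im,a,b,m,28),ax,val,sg))
add(A,(185,267.5),(448,286.5),0,'far',-1)
add(A,(176,123.5),(202,124),0,23,-1,6); add(A,(232,127),(262,129.5),0,23,-1,6); add(A,(310,134),(340,136),0,23,-1,6)
add(A,(463,145),(478,146),0,23,-1,5)
add(A,(175,128),(180,262),1,-137,-1); add(A,(477,152),(455,282),1,137,-1)
add(B,(174,250),(440,270),0,'near',1)
add(B,(171,168),(182,169),0,-23,1,4); add(B,(236,173),(265,175),0,-23,1,6); add(B,(305,178),(333,180),0,-23,1,6); add(B,(443,189),(460,190),0,-23,1,5)
add(B,(170,172),(171,245),1,137,1); add(B,(461,193),(449,266),1,-137,1)
def f(p,parts=False):
    x,y,th,far,bx,by=p; out=[]
    c,s=np.cos(th),np.sin(th)
    for P,ax,val,sg in S:
        d=P-np.array([x,y])-sg*np.array([bx,by]); u=np.c_[c*d[:,0]+s*d[:,1],-s*d[:,0]+c*d[:,1]]
        v={'far':far,'near':far-266}.get(val,val); out.append(u[:,ax]-v)
    return out if parts else np.concatenate(out)
r=least_squares(f,[500,-5,-.07,160,0,0],loss='soft_l1')
print(r.x.round(3))
for (P,ax,val,sg),e in zip(S,f(r.x,True)): print(ax,val,sg,np.round(np.median(e),2),np.round(e.std(),2))
np.save("tray.npy",r.x)
E
python3 tray.py
```

```text
[ 5.00714e+02 -6.15500e+00 -7.90000e-02  1.60531e+02  2.08500e+00
 -1.50000e-01]
0 far -1 -1.44 0.78
0 23 -1 1.03 0.73
0 23 -1 0.11 0.42
0 23 -1 0.37 0.8
0 23 -1 1.84 0.21
1 -137 -1 3.26 0.23
1 137 -1 -3.29 0.21
0 near 1 1.48 0.28
0 -23 1 -0.58 0.17
0 -23 1 -0.6 0.21
0 -23 1 -0.38 0.18
0 -23 1 -0.69 0.42
1 137 1 -3.33 0.22
1 -137 1 3.32 0.17
```

```bash
cat > tools.py <<'E'
from fit import *
tr=np.load("tray.npy");b=tr[4:6]
def mask(im,k):
    h=cv2.cvtColor(im["img"],cv2.COLOR_BGR2HSV);H,Sx,V=[h[...,i].astype(int) for i in range(3)]
    m={"pliers":((H<8)|(H>172))&(Sx>150),"screwdriver":(H>20)&(H<35)&(Sx>150),"chisel":(H>5)&(H<22)&(Sx>70)&(V>30),"wrench":(V>205)&(Sx<40)}[k]
    return m
W={"mat2":dict(pliers=(170,40,245,180),wrench=(262,55,322,278),chisel=(340,50,395,192),screwdriver=(402,140,450,255)),
   "mat3":dict(pliers=(400,110,470,240),wrench=(325,0,392,228),chisel=(255,105,308,235),screwdriver=(185,22,235,155))}
mid=dict(pliers=9,wrench=8,chisel=17,screwdriver=17.5)
for n,sg in (("mat2",-1),("mat3",1)):
    im=L(n)
    for k,(x0,y0,x1,y1) in W[n].items():
        m=np.zeros((480,640),np.uint8); m[y0:y1,x0:x1]=mask(im,k)[y0:y1,x0:x1]
        if k!="pliers":
            nc,lab,st,_=cv2.connectedComponentsWithStats(cv2.morphologyEx(m,cv2.MORPH_CLOSE,np.ones((5,5))));m=(lab==1+st[1:,4].argmax()).astype(np.uint8)
        rows=np.flatnonzero(m.any(1)); C=[];Wd=[]
        for r in rows:
            c=np.flatnonzero(m[r]); p,q=at(im,[c[0]-.5,r],mid[k])[:2],at(im,[c[-1]+.5,r],mid[k])[:2]; C.append((p+q)/2);Wd.append(np.hypot(*(p-q)))
        C=np.array(C)-sg*b; Wd=np.array(Wd)
        s=slice(8,-8) 
        if k=="wrench": s=Wd<30
        pf=np.polyfit(C[s,0],C[s,1],1)
        print(n,k,"rows",rows[[0,-1]],"x ends",C[[0,-1],0].round(1),"y=%.1f+%.4f(x-480)"%(np.polyval(pf,480),pf[0]),"res %.2f"%(C[s,1]-np.polyval(pf,C[s,0])).std(),"w",Wd[::12].round().astype(int).tolist())
E
python3 tools.py
```

```text
mat2 pliers rows [ 46 179] x ends [422.5 536.3] y=-444.3+-0.0244(x-480) res 0.21 w [2, 44, 45, 46, 46, 47, 47, 48, 41, 34, 27, 23]
mat2 wrench rows [ 62 273] x ends [434.9 632.3] y=-373.3+-0.0835(x-480) res 1.44 w [6, 31, 33, 33, 33, 18, 16, 17, 17, 17, 18, 17, 18, 18, 19, 18, 18, 19]
mat2 chisel rows [ 58 187] x ends [433.2 542.7] y=-302.6+-0.0970(x-480) res 0.23 w [15, 27, 26, 25, 25, 25, 25, 26, 26, 24, 19]
mat2 screwdriver rows [147 249] x ends [506.4 603.3] y=-240.1+-0.0376(x-480) res 0.22 w [10, 19, 28, 30, 29, 27, 29, 30, 26]
mat3 pliers rows [113 234] x ends [532.5 419.1] y=-444.0+-0.0222(x-480) res 0.23 w [5, 27, 32, 39, 46, 47, 47, 46, 46, 45, 39]
mat3 wrench rows [  0 223] x ends [621.9 430. ] y=-373.2+-0.0856(x-480) res 1.26 w [19, 19, 19, 18, 19, 18, 18, 18, 17, 17, 17, 17, 16, 17, 16, 30, 34, 34, 29]
mat3 chisel rows [107 227] x ends [537.  428.1] y=-302.6+-0.0961(x-480) res 0.22 w [1, 20, 26, 26, 26, 25, 25, 26, 26, 27, 11]
mat3 screwdriver rows [ 28 147] x ends [598.6 502.8] y=-239.9+-0.0361(x-480) res 0.19 w [10, 28, 29, 28, 27, 29, 29, 29, 27, 19]
```

```bash
python3 - <<'E'
from fit import *
x,y,th=np.load("tray.npy")[:3]; A=L("tray2");B=L("tray3");c,s=np.cos(th),np.sin(th)
T=lambda P:np.array([[c*(p[0]-x)+s*(p[1]-y),-s*(p[0]-x)+c*(p[1]-y)] for p in P])
def med(im,a,b,z): return np.median(T(along(im,a,b,9,z,5)),0).round(1)
print("near ends: pl",med(B,(187,205),(230,207),15),"sd",med(B,(272,206),(300,210),10),"wr",med(B,(337,248),(362,250),15),"ch",med(B,(407,244),(433,247),10))
print("far ends: pl",med(A,(416,232),(437,235),15),"sd",med(A,(345,236),(356,237),10),"wr",med(A,(265,222),(300,226),15),"ch",med(A,(206,257),(222,259),10))
# pocket side centre lines at channel edge/top z
M=L("mat2")
for n,p,z in (("pliers tip",(212,227),9),("wrench head L",(278,61),13),("wrench head R",(303,66),13),("wrench handle end",(278,273.5),13),("sd tip",(445,57),17),("chisel tip",(343,299),10),("chisel sh",(352,190),17)): print(n,at(M,p,z).round(1))
# reader
R=L("reader2")
for n,p,z in (("roof fL",(258,100),23),("roof fR",(341,93),23),("hous nL",(265,188),32),("hous nR",(350,182),32),("hous fL",(280,267),32),("hous fR",(355,262),32),("btn",(312,231.5),40)): print(n,at(R,p,z).round(1))
R=L("reader1")
for n,p in (("key nL",(240,149)),("key nR",(285,145)),):print(n,at(R,p,26).round(1),at(R,p,14).round(1))
for n,p in (("tong L",(256,265)),("R",(299,265)),("hous fL",(263,413)),("roof L",(241,283)),("roof R",(315,277))):print(n,at(R,p,14).round(1),at(R,p,23).round(1))
E
python3 - <<'E'
import cv2
a=cv2.imread('pics/reader1.png')[120:300,190:450];cv2.imwrite('pics/rc.png',cv2.resize(a,None,fx=3,fy=3,interpolation=2))
E
```

```text
near ends: pl [-58.  100.5] sd [-54.9  27.1] wr [-91.1 -37.9] ch [ -83.2 -108.3]
far ends: pl [107.2 103.6] sd [118.4  30.4] wr [108.7 -37. ] ch [ 146.8 -104.3]
pliers tip [ 581.3 -449.2    9. ]
wrench head L [ 432.8 -378.6   13. ]
wrench head R [ 436.8 -357.1   13. ]
wrench handle end [ 628.8 -385.3   13. ]
sd tip [ 430.4 -236.4   17. ]
chisel tip [ 658.5 -318.8   10. ]
chisel sh [ 543.4 -312.6   17. ]
roof fL [496.  241.4  23. ]
roof fR [490.7 312.7  23. ]
hous nL [570.5 245.1  32. ]
hous nR [565.4 321.1  32. ]
hous fL [646.  255.7  32. ]
hous fR [641.1 327.2  32. ]
btn [608.8 287.   40. ]
key nL [365.7 248.2  26. ] [366.2 245.6  14. ]
key nR [362.2 288.1  26. ] [362.7 286.9  14. ]
tong L [479.4 254.5  14. ] [476.1 256.2  23. ]
R [479.4 297.7  14. ] [476.  298.3  23. ]
hous fL [660.  253.3  14. ] [652. 255.  23.]
roof L [499.  238.2  14. ] [495.1 240.3  23. ]
roof R [492.4 313.7  14. ] [488.7 313.9  23. ]
```

View pics/rc.png

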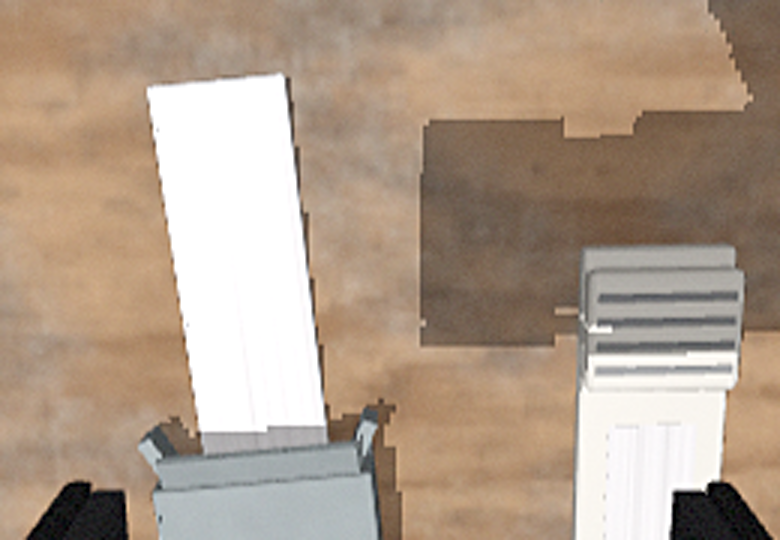

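```bash
cat > job.py <<'E'
from look import *
X0,Y0,TH=500.0,-6.2,-0.0795
def tray(x,y): c,s=np.cos(TH),np.sin(TH); return np.array([X0+c*x-s*y,Y0+s*x+c*y])
PK=dict(pliers=100,screwdriver=28,wrench=-37,chisel=-102)
def pick(xy,yaw,open_,z=5.5):
    arm.grip(open_); arm.move_to([*xy,70],down(yaw)); 
    hit=arm.move_l([*xy,z],velocity=60,stop_force=12)
    o=arm.grip(0); zz=status.read_tool_pos()[2]; 
    print("picked hit",hit,"z",zz,"open",status.read_opening(),"ff",status.read_finger_force())
    arm.move_l([*xy,110],velocity=120); print("lift open",status.read_opening(),status.read_force().round(1) if hasattr(status.read_force(),'round') else status.read_force())
def place(k,yaw,zend,dx=0,dy=0):
    p=tray(dx,PK[k]+dy); arm.move_to([*p,110],down(yaw)); arm.move_l([*p,45],velocity=120)
    hit=arm.move_l([*p,zend],velocity=40,stop_force=10)
    print("place hit",hit,np.round(status.read_tool_pos(),1),"open",status.read_opening(),"F",np.round(status.read_force(),1),"t",status.read_time())
    return hit
E
python3 - <<'E'
from job import *
a=-0.0233
pick([475.7,-444.1],np.pi+a,64)
place("pliers",np.pi+TH,17.5)
E
```

```text
picked hit False z 5.705483794108616 open 44.52929360263225 ff 29.98783383562113
lift open 44.730149948061545 [-0.4  0.9 -2.3]
place hit True [507.4  93.4  17.6] open 44.60022557483505 F [-0.7 -0.   4.9] t 22.6667
```

```bash
cat >> job.py <<'E'
def finish(k,w,yaw,zpress,press_dx=0):
    arm.grip(w+16); p=np.array(status.read_tool_pos()); arm.move_l([p[0],p[1],80],velocity=120)
    arm.grip(0); q=tray(press_dx,PK[k]); arm.move_l([*q,zpress+15],velocity=120)
    hit=arm.move_l([*q,zpress-4],velocity=30,stop_force=15)
    print("press hit",hit,np.round(status.read_tool_pos(),1),"F",np.round(status.read_force(),1),"t",status.read_time())
    arm.move_l([*q,110],velocity=150)
E
python3 - <<'E'
from job import *
p=np.array(status.read_tool_pos()); arm.grip(62); arm.move_l([p[0],p[1],110],velocity=120)
arm.grip(0); q=tray(62,100); arm.move_l([*q,45]); hit=arm.move_l([*q,20],velocity=30,stop_force=15)
print(hit,status.read_tool_pos(),status.read_force()); arm.move_l([*q,110])
# wrench re-fit
from fit import *
import tools
E
python3 - <<'E'
from job import *
pick([510.2,-305.5],np.pi-.0965,46)
place("chisel",np.pi+TH,12.5)
E
```

```text
True [569.64693708  88.56199362  26.68694549] [-1.38078547  0.09512448  8.10456568]
mat2 pliers rows [ 46 179] x ends [422.5 536.3] y=-444.3+-0.0244(x-480) res 0.21 w [2, 44, 45, 46, 46, 47, 47, 48, 41, 34, 27, 23]
mat2 wrench rows [ 62 273] x ends [434.9 632.3] y=-373.3+-0.0835(x-480) res 1.44 w [6, 31, 33, 33, 33, 18, 16, 17, 17, 17, 18, 17, 18, 18, 19, 18, 18, 19]
mat2 chisel rows [ 58 187] x ends [433.2 542.7] y=-302.6+-0.0970(x-480) res 0.23 w [15, 27, 26, 25, 25, 25, 25, 26, 26, 24, 19]
mat2 screwdriver rows [147 249] x ends [506.4 603.3] y=-240.1+-0.0376(x-480) res 0.22 w [10, 19, 28, 30, 29, 27, 29, 30, 26]
mat3 pliers rows [113 234] x ends [532.5 419.1] y=-444.0+-0.0222(x-480) res 0.23 w [5, 27, 32, 39, 46, 47, 47, 46, 46, 45, 39]
mat3 wrench rows [  0 223] x ends [621.9 430. ] y=-373.2+-0.0856(x-480) res 1.26 w [19, 19, 19, 18, 19, 18, 18, 18, 17, 17, 17, 17, 16, 17, 16, 30, 34, 34, 29]
mat3 chisel rows [107 227] x ends [537.  428.1] y=-302.6+-0.0961(x-480) res 0.22 w [1, 20, 26, 26, 26, 25, 25, 26, 26, 27, 11]
mat3 screwdriver rows [ 28 147] x ends [598.6 502.8] y=-239.9+-0.0361(x-480) res 0.19 w [10, 28, 29, 28, 27, 29, 29, 29, 27, 19]
picked hit False z 5.690078834866482 open 25.512283671990193 ff 30.00025761727322
lift open 25.360374429203986 [-0.5  0.5 -1.9]
place hit True [ 491.4 -107.8   12.5] open 25.432416536522478 F [-0.9 -0.2  4.9] t 35.0833
```

```bash
python3 - <<'E'
import numpy as np
from job import *
p=np.array(status.read_tool_pos()); arm.grip(44); arm.move_l([p[0],p[1],110],velocity=120)
arm.grip(0); q=tray(-45,-102); arm.move_l([*q,60]); hit=arm.move_l([*q,32],velocity=30,stop_force=15)
print(hit,status.read_tool_pos(),status.read_force(),status.read_time()); arm.move_l([*q,110])
E
sed -i 's/s=Wd<30/s=(Wd<20)\&(Wd>15)\&(C[:,0]>490)/' tools.py; python3 tools.py | grep wrench
python3 - <<'E'
from job import *
for pick_yaw in (0,np.pi):
  for P,y in (([540,-378,110],pick_yaw),([*tray(0,-37),20],np.pi-pick_yaw)):
    s=ik(P,down(y)); print(pick_yaw,None if s is None else np.round(s,2))
E
```

```text
True [ 446.88192054 -104.1046707    36.94421397] [-0.90294688  0.67299248  8.42951191] 39.0333
mat2 wrench rows [ 62 273] x ends [434.9 632.3] y=-372.7+-0.0911(x-480) res 0.20 w [6, 31, 33, 33, 33, 18, 16, 17, 17, 17, 18, 17, 18, 18, 19, 18, 18, 19]
mat3 wrench rows [  0 223] x ends [621.9 430. ] y=-372.7+-0.0917(x-480) res 0.18 w [19, 19, 19, 18, 19, 18, 18, 18, 17, 17, 17, 17, 16, 17, 16, 30, 34, 34, 29]
0 [ 0.04  0.66  0.76  1.71 -0.53  0.99 -0.57]
0 [-0.    0.47  0.    2.12 -0.    0.55  1.57]
3.141592653589793 [ 0.44  0.55  0.15  1.69 -0.1   0.91  2.2 ]
3.141592653589793 [-0.5   0.55  0.65  2.14 -0.58  0.62 -1.01]
```

```bash
python3 - <<'E'
from job import *
pick([540.6,-378.2],-.0914,50)
place("wrench",np.pi+TH,17.5)
E
```

```text
picked hit False z 5.577188611608642 open 28.54155703981135 ff 29.94279759528581
lift open 28.118132873682367 [ 0.1 -0.7 -3.2]
place hit True [496.9 -43.1  17.5] open 28.222185005040245 F [-1. -0.  4.] t 48.1583
```

```bash
python3 - <<'E'
from job import *
p=np.array(status.read_tool_pos()); arm.grip(46); arm.move_l([p[0],p[1],110],velocity=120)
arm.grip(0)
for dx in (-50,60):
    q=tray(dx,-37); arm.move_l([*q,45]); hit=arm.move_l([*q,19],velocity=30,stop_force=15)
    print(hit,status.read_tool_pos(),status.read_force()); arm.move_l([*q,70])
arm.move_l([*q,110])
pick([549,-242.55],-.037,47)
place("screwdriver",np.pi+TH,12.5)
E
```

```text
True [447.19771102 -39.201577    25.87954951] [-1.37595159 -0.48436736  9.26651607]
True [556.7374678  -47.87759533  25.94476042] [-1.81165671 -0.03389413  6.09220774]
picked hit False z 5.6986681129211245 open 27.835684331472727 ff 29.999594762921333
lift open 28.023168327576723 [ 0.3 -0.2 -1.1]
place hit True [501.6  21.7  12.6] open 28.108020663644442 F [-1.   0.2  5.6] t 64.1167
```

```bash
python3 - <<'E'
from job import *
p=np.array(status.read_tool_pos()); arm.grip(46); arm.move_l([p[0],p[1],110],velocity=120)
arm.grip(0)
q=tray(-25,28); arm.move_l([*q,60]); hit=arm.move_l([*q,33],velocity=30,stop_force=15)
print(hit,status.read_tool_pos(),status.read_force()); arm.move_l([*q,110])
im=view("tray4",[600,-10,200])
arm.grip(66)
im=view("key1",[520,340,140]);rep(im,["log_key","log_button_top"],22)
print(status.read_time())
a=cv2.imread('pics/tray4.png');b=cv2.imread('pics/key1.png')
cv2.imwrite('pics/both4.png',np.vstack([a[:300],b[:300]]))
E
```

```text
True [477.19629626  23.72071989  38.32222288] [-1.24371669 -0.56849478  7.86264351]
log_key [([421.9, 208.7], 0.77, [499.7, 414.5])]
log_button_top []
72.1
```

View pics/both4.png

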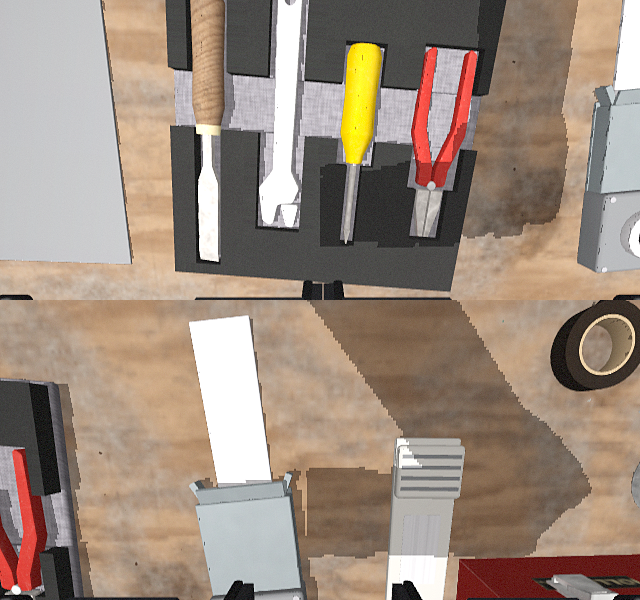

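```bash
cat > kr.py <<'E'
from fit import *
I=L("key1")
def line(a,b,z,m=25,r=5):
    P=along(I,a,b,m,z,r); c=np.median(P,0)
    vx,vy,x,y=cv2.fitLine(P.astype(np.float32),cv2.DIST_HUBER,0,.01,.01).ravel()
    return np.array([x,y]),(vx,vy),np.round(np.abs((P-[x,y])@[-vy,vx]).mean(),2)
for n,a,b,z in (("tongL",(191.5,28),(217,178),4),("tongR",(249,21),(271,172),4),("tongN",(192,23.5),(248,17),4),("roofL",(198,206),(207,280),23),("roofR",(291.5,196),(299,270),23),
 ("blkL",(397,149),(394,193),22),("blkR",(464,149),(461,193),22),("blkN",(402,145.5),(460,145.5),22),("blkF",(397,197),(458,198.5),22),("plL",(392,205),(388.5,252),10),("plR",(455,206),(449,290),5)):
    c,v,e=line(a,b,z); ang=np.arctan(v[1]/v[0]) if abs(v[0])>abs(v[1]) else -np.arctan(v[0]/v[1]); print(n,c.round(1),"ang %.3f"%ang,e)
E
python3 kr.py; python3 - <<'E'
import cv2
a=cv2.imread('pics/key1.png')[0:300,180:480];cv2.imwrite('pics/kc.png',cv2.resize(a,None,fx=2,fy=2,interpolation=2))
E
```

```text
tongL [415.  246.6] ang 0.096 0.09
tongR [426.5 291.3] ang 0.092 0.11
tongN [364.3 267.6] ang 0.097 0.12
roofL [530.9 243.1] ang 0.092 0.34
roofR [514.8 314.7] ang 0.088 0.15
blkL [473.7 394. ] ang -0.033 1.13
blkR [469.7 442.5] ang -0.006 0.18
blkN [451.7 416.6] ang -0.011 0.82
blkF [491.8 421.1] ang -0.008 0.19
plL [521.4 393.3] ang -0.008 0.15
plR [539.8 444. ] ang -0.009 0.33
```

View pics/kc.png

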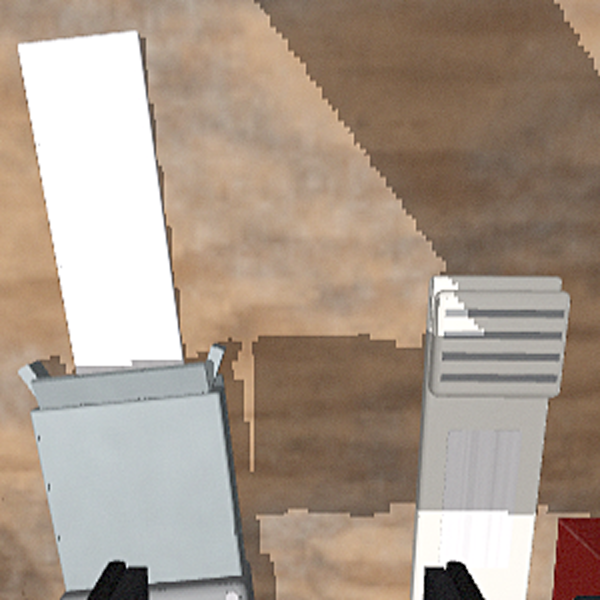

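```bash
cat >> job.py <<'E'
A=0.094; U=np.array([np.cos(A),np.sin(A)]); N=np.array([-np.sin(A),np.cos(A)])
rd=lambda x,y=0: U*(517.8+x)+N*(228.4+y)
E
python3 - <<'E'
from job import *
pick([471.8,418.0],np.pi-.008,68,z=4)
p=rd(-140); arm.move_l([*p,80],down(np.pi+A),velocity=120)
im=eyes.get_image("wrist");cv2.imwrite("pics/k2.png",im["img"]);np.save("pics/k2.npy",im,allow_pickle=True)
print(status.read_opening(),status.read_tool_pos(),status.read_time())
a=im["img"][0:480:,120:520];cv2.imwrite('pics/k2c.png',a)
E
```

```text
picked hit False z 4.215063414308565 open 49.55375123665677 ff 30.000234246253967
lift open 49.66858888276452 [ 0.2  0.2 -1.1]
49.974905527511254 [355.04742243 263.457217    80.09995533] 77.5333
```

View pics/k2c.png

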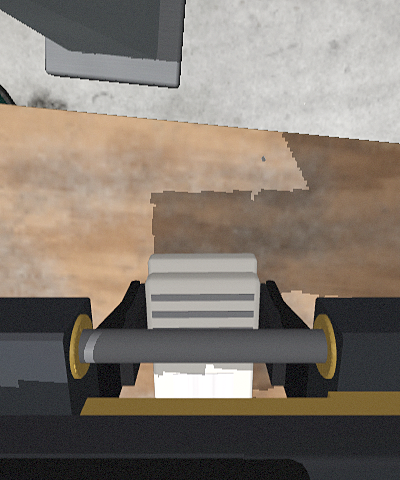

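```bash
python3 - <<'E'
from job import *
arm.move_l([*rd(-140),11],velocity=100,stop_force=10); print(np.round(status.read_tool_pos(),1),np.round(status.read_force(),1))
arm.move_l([*rd(-140),9.5],velocity=30,stop_force=8)
hit=arm.move_l([*rd(-34),9.5],velocity=60,stop_force=15)
p=np.array(status.read_tool_pos());print(hit,p.round(1),"u",p[:2]@U-517.8,"n",p[:2]@N-228.4,np.round(status.read_force(),1),np.round(status.read_moment(),2),status.read_opening(),status.read_time())
E
```

```text
[354.9 263.2  11.3] [-0.4  0.8 -0. ]
True [453.2 272.2   8.2] u -41.030767487485036 n 0.07824443410819981 [ 0.4 -1.1  3.6] [ 0.08  0.13 -0.06] 49.70636917823592 80.3417
```

```bash
python3 - <<'E'
from job import *
hit=arm.move_l([*rd(-33),8.5],velocity=20,stop_force=15)
p=np.array(status.read_tool_pos());print(hit,p.round(1),"u",p[:2]@U-517.8,np.round(status.read_force(),1),status.read_opening())
arm.grip(64); arm.move_l([p[0],p[1],90],velocity=120)
arm.grip(0)
im=view("k3",[560,300,170],np.pi+A); rep(im,["log_key"],22); rep(im,["log_button_top"],40)
print(status.read_time()); cv2.imwrite('pics/k3c.png',im["img"][:320,180:460])
E
```

```text
True [453.3 272.2   8.2] u -40.93456983581399 [-1.6 -0.6  4.2] 49.71547337243269
log_key [([300.2, 95.4], 0.82, [454.0, 271.7])]
log_button_top [([298.7, 284.2], 0.79, [605.4, 283.1])]
84.0833
```

View pics/k3c.png

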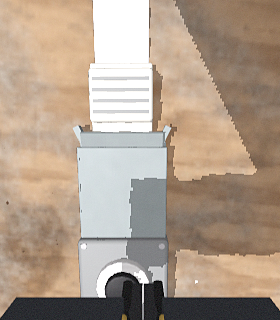

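```bash
python3 - <<'E'
from job import *
q=rd(114.5); arm.move_to([*q,60],down(np.pi+A))
h1=arm.move_l([*q,28],velocity=20,stop_force=3); z1=status.read_tool_pos()[2]
h2=arm.move_l([*q,26],velocity=15,stop_force=18); p=status.read_tool_pos(); print(h1,z1,h2,np.round(p,2),np.round(status.read_force(),1))
arm.wait(.3); print(status.read_tool_pos()[2],np.round(status.read_force(),1))
arm.move_l([*q,90],velocity=60)
arm.wait(.3); arm.grip(66)
im=view("k4",[560,300,170],np.pi+A); rep(im,["log_key"],22); 
a=L=np.load("pics/k3.npy",allow_pickle=True).item()["img"]
d=cv2.absdiff(a,im["img"]).max(2)[40:170,240:350]; print("changed px key",(d>40).sum(),status.read_time())
E
```

```text
True 49.85566202606993 True [608.24 286.89  48.56] [-1.4 -0.6  4.1]
48.459629223334645 [-1.4 -0.4  5.6]
log_key [([299.4, 93.4], 0.68, [454.8, 272.0])]
changed px key 2517 89.225
```

```bash
python3 - <<'E'
from job import *
a=np.load("pics/k3.npy",allow_pickle=True).item();b=np.load("pics/k4.npy",allow_pickle=True).item()
cv2.imwrite('pics/cmp.png',np.hstack([a["img"][40:320,200:400],b["img"][40:320,200:400]]))
arm.grip(0)
q=rd(113); arm.move_to([*q,62],down(np.pi+A)); f0=status.read_force()[2]
z=58.
while z>44:
    arm.move_l([*q,z],velocity=15); arm.wait(.1); f=status.read_force()[2]-f0; print(z,round(status.read_tool_pos()[2],2),round(f,1))
    if f>12: break
    z-=1
arm.move_l([*q,90],velocity=60); print(status.read_time())
E
```

```text
58.0 58.51 -0.7
57.0 56.95 -0.6
56.0 55.98 -0.3
55.0 54.98 -0.9
54.0 54.24 1.1
53.0 53.18 2.2
52.0 52.13 2.1
51.0 51.13 2.3
50.0 50.11 3.7
49.0 49.14 3.9
48.0 48.45 4.9
47.0 48.39 11.1
46.0 48.27 14.8
96.625
```

View pics/cmp.png

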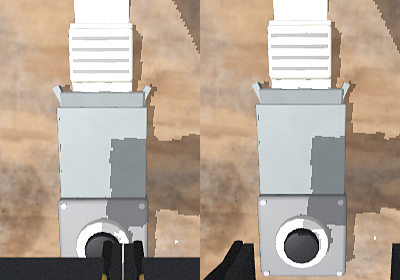

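```bash
python3 - <<'E'
from job import *
M=np.load("pics/mat2.npy",allow_pickle=True).item()
c=np.mean([at(M,p,3)[:2] for p in ((164,22),(485,35),(183,278),(450,285))],0);print("mat",c)
arm.grip(66); arm.move_to([*rd(-41),80],down(np.pi+A)); print(arm.move_l([*rd(-41),8.2],velocity=80,stop_force=10))
arm.grip(0); print(status.read_opening(),np.round(status.read_tool_pos(),1))
p=status.read_tool_pos()[2]
print(arm.move_l([*rd(-145),p+.3],velocity=80,stop_force=25),status.read_opening(),np.round(status.read_tool_pos(),1))
arm.move_l([*rd(-145),110],velocity=120); print(status.read_opening(),np.round(status.read_force(),1),status.read_time())
E
```

```text
mat [ 523.66692508 -342.02165329]
False
49.835910680969945 [453.5 272.2   8.5]
False 49.810935358292284 [350.  262.3   8.7]
49.552464894000565 [ 1.  -0.4 -1.2] 102.4917
```

```bash
python3 - <<'E'
from job import *
t=-0.04; g=np.array([517,-345])-45*np.array([np.cos(t),np.sin(t)])
arm.move_to([*g,110],down(np.pi+t)); print(status.read_opening())
arm.move_l([*g,30],velocity=120)
print(arm.move_l([*g,7.2],velocity=30,stop_force=6),np.round(status.read_tool_pos(),1),np.round(status.read_force(),1))
arm.grip(66); p=status.read_tool_pos(); arm.move_l([p[0],p[1],120],velocity=100)
im=view("end",[570,-340,200]); rep(im,["log_key"],13)
im2=view("tray5",[600,-10,200]); print(status.read_time())
cv2.imwrite('pics/e.png',np.vstack([im2["img"][:300],im["img"][:300]]))
E
```

```text
49.509870577830156
True [ 471.6 -342.9    7.6] [-1.7 -0.1  4.7]
log_key [([319.9, 154.3], 0.94, [509.8, -342.4])]
110.125
```

View pics/e.png

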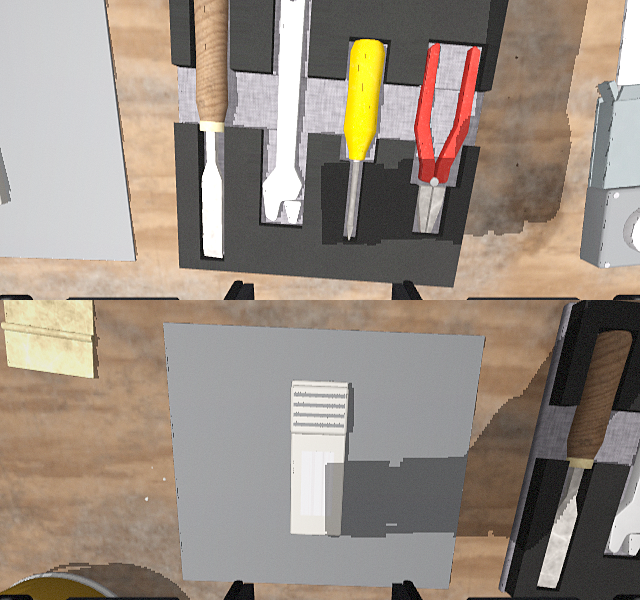

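The four tools sit in their pockets (rows 0–260). The key lies flat, block up, on the mat at about (320,455), and the hinge hasn't moved.

```bash
python3 -c "
from plant import arm
print(arm.hand_in())"
```

```text
the job is handed in; nothing more can be done
None
```

The job is handed in after about 110 s: all four tools are pressed home in the tray; the key went into the reader up to the stop, the button was pressed fully down (twice, the second time to measure its 6 mm travel), and the key now lies block up on the mat. The hinge did not move and the arm kept well clear of the jar.

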